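# Bolt the vial spin stand and start its run

## Robot

A 7-joint arm with a two-finger parallel gripper is mounted at the origin on the work surface. World frame = base frame: x ahead of the robot, y to its left, z up, the work surface at z = 0. Lengths are in m, angles in degrees, forces in N, time in s.
With the tool pointing down it reaches from about 0.425 to 0.875 m from the base axis. Payload 4.7 kg.
Tool frame: the origin (TCP) lies at the very end of the fingers, on their centre line; the grasp point (between the pads) lies 19 mm behind it; z points along the fingers, y is the line along which they close (so a half turn about z gives the same grasp; the last joint's range is limited). The gripper opens to 87 mm and grips with 3 to 60 N. Pads are 19 mm wide; open, the fingers measure 117 mm over their backs; the gripper's body (75 mm by 190 mm) begins 51 mm behind the grasp point.
Start: joints at [75.063, 18.392, -4.016, 83.108, 1.295, 78.541, -3.26], TCP at [0.176, -0.626, 0.223] pointing down, gripper open.
Joint ranges: [-163.93, 163.93], [-17.29, 119.83], [-79.2, 71.16], [3.27, 140.29], [-89.18, 269.18], [5.43, 117.66], [-154.24, 154.24]. Speed limits (degrees/s): [147.25, 147.25, 180, 180, 180, 180, 180].

## Interface

Orientations are given as [roll, pitch, yaw] about the fixed x, y, z axes, in that order (R = Rz(yaw) Ry(pitch) Rx(roll)).
In Python, from cell import get_obs, read_camera, sign_off, silhouettes gives the robot as it stands.
- The arm moves only by the tool play_rows, never from a script. Its argument "steps" is a list that holds one entry, the list of rows, each a list of 7 numbers: the shift along the tool's x, y, z in m, then the turn, a rotation vector about the tool's x, y, z in rad, then the finger opening in m, from 0 to 0.087. A call has 1 to 12 rows; each row shifts and turns the commanded pose from where the row before left it, along the tool's axes as they then stand; what a row does not reach is not made up. A row lasts 1/10 s, in which the tool goes at most 50 mm and 8.59 degrees, less where a joint would pass 70% of its speed; a pose out of reach is approached as far as the arm can. A call is refused whole if a number of a shift passes 0.05 or a number of a turn 0.15, either way. A call with a gripper value outside its range is refused whole. The fingers move at their own pace and stop on an object; "force" is the grip in N (left out, the last holds). Time passes only in rows, so rows that do not move let the fingers close. It gives the time, the measured TCP pose, the force, the opening and the grip force at its end, in the units of the state.
- get_obs(): the state, without advancing time (a new reading comes with each control period).
- read_camera(name): name is "scene" or "side" or "wrist"; returns a dict with "frame" (400x640x3 uint8, red, green, blue), "intrinsics" (3x3 intrinsics, pixels), "view" (4x4, takes a point from world to camera coordinates). Camera axes: x right, y up, looking along -z (the intrinsics and any distortion apply to the point x, -y, -z); pixel columns grow to the right and rows downward; lengths in m; the calibration is good to about 2 mm. A picture is of the moment at which its call begins. There is no depth.
- sign_off(): hands the job in; it is judged then, once.
Trained networks look in the newest picture that a camera, given by its name, has taken for a name from the list of things; names that differ only in an ending like _2 or _b are one class to them, and where a whole thing is asked for, a point or a joint stands for the part that bears it (a point fixed in the world has none). Each returns a list of dicts, best first, with "p" (0 to 1); they miss things now and then, are a little off and sometimes report something else, mostly with a low value. They report only what shows in the picture. A call takes as long as a camera call. They do not tell look-alikes from the thing itself.
- silhouettes(camera, name): "pixels" (400x640 bool, what is visible of it) and "extent" ([left, top, right, bottom] in pixels, round what is visible of it).
The state is a dict: "time_s": time; "qpos": joint angles; "joint_velocities": joint speeds; "effort": joint torques, N m; "tool_pos": TCP position; "tool_rot": TCP orientation; "force": force on the tool from outside, world axes, zero at the start; "wrist_torque": the same for the moment, N m; "grip_width": finger opening in m; "grasp_force": force on a finger pad.
Only numpy, scipy, OpenCV 4.12 (cv2) and the standard library are available. Lean on these libraries where they do the work, as an engineer would, in place of code of your own. Each camera call takes 0.05 s, during which the arm holds its last target. There are 200 camera calls.

## Task

The hood of the vial spin stand is shut but not locked: slide its barrel bolt fully home into the keeper. Then take the bar-shaped start switch on its sloped box, twist it clockwise against its spring until you feel its stop (it differs each time), hold it there for about a second without forcing it, and let it go so that it springs back to rest. Leave the round speed dial and the loose things on the bench alone.

Things in the scene. Friction and masses are not known exactly. Their poses are not given: they have to be found in the camera images.
- spin_stand: vial spin stand fixed to the bench: white base 150 (x) by 170 (y) by 30 mm high; over its rear a shut clear hood 95 by 160 mm, top at 102 mm. Origin: centre of its underside. In front (-x) a steel barrel bolt runs along y, 52 mm before the origin, 41 mm up, in two guides (y = -70 and +17 mm, tops at 50 mm); keeper block at y = 55 to 71 mm, top at 50 mm
- bolt_grip (a point): grip point of the barrel bolt's upright steel handle: a post 11 mm across with a head 15 mm across and 14 mm high. This point lies on its axis 81 mm above the bench, 2 mm above the underside of the head; the head's top is at 93 mm. It moves with the bolt; axes as the stand's
- bolt (a joint): travel of the bolt along the stand's +y axis, m: 0 fully drawn back, 0.040 fully home in the keeper (hard end); stiff, about 4 N
- start_box: fixed grey control box 150 (x) by 120 (y) mm; its top slopes at 25 degrees, 30 mm high at the front (-x), 100 mm at the back. Origin: centre of its underside. The start switch stands square on the middle of the slope, 65 mm above the bench, its axis leaning 25 degrees from vertical towards the box's -x
- start_grip (a point): grip point of the black start switch: a bar 46 mm long, 12 mm thick, 10 to 39 mm off the sloping face, on a round skirt 52 mm across, 11 mm high. The point is on its axis, 31 mm off the face; z points out of the face, x along the bar (up the slope at rest).
- start_turn (a joint): angle of the start switch, rad: 0 at rest, grows clockwise as seen by someone looking at the face; a spring drives it back to 0 when let go. Its buffered stop is inside the switch and differs from start to start, anywhere from 0.85 to 1.4 rad: it must be felt. Spring torque 0.16 N m at rest, 0.33 to 0.44 N m at the stop; the stop yields slightly; forcing it means over 0.4 N m beyond the spring
- start: the whole start switch (bar and skirt); origin on its axis at the face, axes as start_grip
- speed_box: fixed grey control box just like start_box, but carrying the round speed dial; origin: centre of its underside. Not to be used
- speed_grip (a point): the black round speed dial, 44 mm across, 31 mm high, to be left alone; the point is on its axis 20 mm off the face
- speed_mark (a point): rim end of the white pointer mark on top of the speed dial, 22 mm from its axis; it must stay where it is
- vial_a: loose capped vial, 24 mm across, 55 mm high; origin at the centre of its foot (bystander)
- vial_b: loose vial like vial_a (bystander)
- vial_c: loose vial like vial_a (bystander)
- vial_d: loose vial like vial_a (bystander)
- loupe: loose black loupe, 40 mm across, 38 mm high; origin at the centre of its foot (bystander)
- pot: loose open steel pot, 70 mm across, 70 mm high; origin at the centre of its foot (bystander)
- carton: loose carton 90 by 60 by 50 mm; origin at the centre of its underside (bystander)
Not all that is in view belongs to the job. Leave any purple or yellow look-alike of the start_box alone. Leave any red look-alike of the spin_stand alone.

How it is judged:
By the outcome, as a careful person would: the job done as asked, in the order asked, and still so for the second after the job is handed in, with the robot touching nothing.
It also fails if it takes over 69 s, if anything falls off the work surface, if the arm or the gripper's body presses on something with over 40 N, if the wrist force passes 120 N, or if a joint passes its speed limit or range.

## Working session

There is one attempt and no reset: what is moved stays moved. The work goes in short steps, Python scripts to look and compute and a tool call to move; the robot and the scene stay as the last step left them, time stands still between calls to the robot, and variables do not carry over. Pictures are saved under pics/ and viewed, at most 10 in all, crops included, and the job is handed in when it is done.

Besides the shell and the picture viewer there is one more tool, called after "Call:" as name(argument=value, ...), one argument or row to a line, values as JSON. play_rows: Moves the arm, as the interface text tells. Its arguments: {"type":"object","properties":{"steps":{"type":"array","items":{"type":"array","items":{"type":"array","items":{"type":"number"}}}},"force":{"type":"number"}},"required":["steps"]}

```bash
mkdir -p pics; ls; python3 - <<'E'
from cell import *
import cv2,numpy as np
o=get_obs();print({k:o[k] for k in('time_s','tool_pos','tool_rot','grip_width','force')})
ims=[]
for c in('scene','side'):
    r=read_camera(c);ims.append(r['frame']);print(c,r['intrinsics'],r['view'].round(4) if hasattr(r['view'],'round') else r['view'],r.keys())
    for n in('spin_stand','bolt_grip','start_box','start_grip','start','speed_grip','vial_a','loupe','pot','carton'):
        print(c,n,[(round(d['p'],2),d['extent']) for d in silhouettes(c,n)][:5])
    cv2.imwrite(f'pics/{c}.png',cv2.cvtColor(r['frame'],cv2.COLOR_RGB2BGR))
E
```

```text
pics
{'time_s': 0.0, 'tool_pos': array([ 0.17620965, -0.62509255,  0.22148743]), 'tool_rot': array([-1.79893175e+02,  4.40612080e-03,  1.57491535e+01]), 'grip_width': 0.08665583759723584, 'force': array([ 0.27040258,  0.4713853 , -0.44439475])}
scene [[432.19139684   0.         320.30330912]
 [  0.         432.19139684 204.48742832]
 [  0.           0.           1.        ]] [[-0.5176  0.8556  0.0022  0.3522]
 [-0.6959 -0.4225  0.5808  0.2238]
 [ 0.4979  0.299   0.8141 -1.5694]
 [ 0.      0.      0.      1.    ]] dict_keys(['frame', 'intrinsics', 'view'])
scene spin_stand [(0.76, [388.5, 276.4, 461.2, 352.2]), (0.61, [456.2, 184.2, 520.8, 240.4])]
scene bolt_grip []
scene start_box [(0.96, [278.6, 133.9, 326.3, 180.0]), (0.92, [218.6, 115.1, 273.9, 157.5]), (0.8, [231.9, 191.0, 293.6, 243.0])]
scene start_grip [(0.77, [256.9, 190.9, 271.8, 207.9]), (0.47, [298.0, 133.8, 311.0, 149.6])]
scene start [(0.72, [243.9, 116.3, 253.1, 126.4]), (0.54, [254.5, 187.7, 269.3, 210.4]), (0.54, [345.9, 232.6, 362.3, 250.6])]
scene speed_grip [(0.79, [348.1, 234.5, 365.1, 250.6])]
scene vial_a [(0.6
[... 927 characters left out ...]
 (0.77, [400.8, 152.6, 450.3, 200.4]), (0.65, [368.3, 180.2, 424.3, 233.0])]
side start_grip [(0.68, [421.5, 159.1, 440.2, 173.8]), (0.5, [323.8, 167.3, 341.2, 179.5]), (0.46, [393.9, 190.1, 412.4, 202.0])]
side start [(0.75, [325.6, 165.1, 339.3, 182.4]), (0.62, [423.6, 162.4, 438.7, 175.4]), (0.48, [392.3, 192.8, 412.2, 208.5])]
side speed_grip [(0.74, [264.1, 205.2, 279.6, 224.4])]
side vial_a [(0.61, [307.8, 238.1, 317.4, 253.4]), (0.59, [339.1, 209.1, 355.2, 224.9]), (0.15, [325.5, 162.4, 340.9, 182.0])]
side loupe [(0.75, [248.5, 289.4, 265.0, 312.7])]
side pot [(0.79, [251.4, 169.3, 273.8, 192.6])]
side carton [(0.93, [190.9, 198.8, 218.8, 227.8]), (0.4, [307.7, 235.1, 316.4, 253.3])]
```

View pics/scene.png

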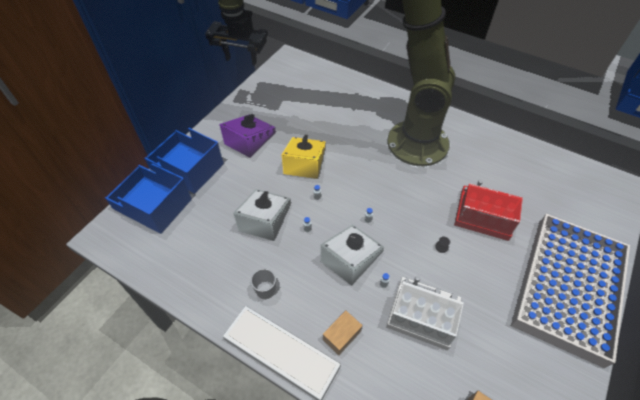

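View pics/side.png

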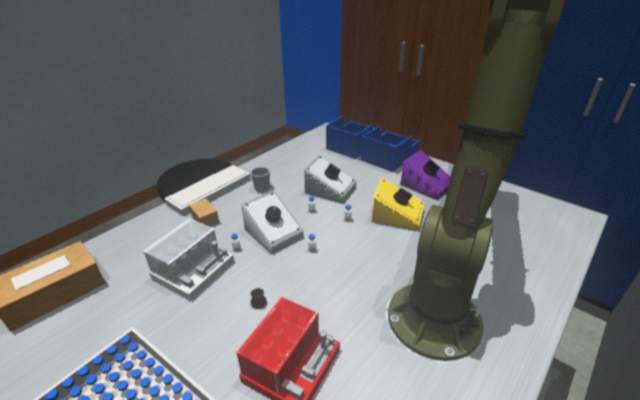

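The scene view shows the white stand at (427,312), the grey box with the bar switch at (263,212), and the grey box with the round dial at (352,250). The look-alikes are purple (247,133), yellow (304,155) and red (490,210). The bar switch on the grey box at (263,212), side (330,178), is the start switch. The white stand, side (190,260), is the spin stand. I'll fit poses to their silhouettes and enlarge both to confirm.

```bash
cat > h.py <<'E'
import numpy as np,cv2
from cell import *
from scipy.optimize import minimize
from scipy.spatial.transform import Rotation as R
def proj(r,P):
    V=np.array(r['view']);p=np.atleast_2d(P)@V[:3,:3].T+V[:3,3]
    q=np.c_[p[:,0],-p[:,1],-p[:,2]]@np.array(r['intrinsics']).T
    return q[:,:2]/q[:,2:]
def ray(r,uv):
    V=np.array(r['view']);d=np.linalg.inv(r['intrinsics'])@[*uv,1];d=np.array([d[0],-d[1],-d[2]])
    return -V[:3,:3].T@V[:3,3],V[:3,:3].T@d
def plane(r,uv,z):
    c,d=ray(r,uv);return c+d*(z-c[2])/d[2]
def box(x0,x1,y0,y1,z0,z1): return np.array([[x,y,z] for x in(x0,x1) for y in(y0,y1) for z in(z0,z1)])
STAND=[box(-.075,.075,-.085,.085,0,.03),box(-.02,.075,-.08,.08,.03,.102)]
BOX=[np.array([[s*.075,y,z] for y in(-.06,.06) for s,z in((-1,0),(-1,.03),(1,0),(1,.1))])]
def T(p,P): c,s=np.cos(p[2]),np.sin(p[2]);return np.c_[c*P[:,0]-s*P[:,1]+p[0],s*P[:,0]+c*P[:,1]+p[1],P[:,2]]
def render(r,parts,p,S=3):
    m=np.zeros((400*S,640*S),np.uint8)
    for P in parts: cv2.fillConvexPoly(m,cv2.convexHull(((proj(r,T(p,P))+.5)*S).astype(np.float32)).astype(np.int32),1)
    return cv2.resize(m.astype(np.float32),(640,400),interpolation=cv2.INTER_AREA)
def fit(views,parts,xy):
    def cost(p):
        e=0
        for r,m in views:
            g=render(r,parts,p);e+=1-np.minimum(g,m).sum()/np.maximum(g,m).sum()
        return e
    best=[]
    for a in np.arange(0,360,45):
        f=minimize(cost,[*xy,np.radians(a)],method='Nelder-Mead',options=dict(initial_simplex=np.array([[*xy,np.radians(a)]]*4)+np.r_[np.zeros((1,3)),np.diag([.02,.02,.4])],maxfev=150));best.append((f.fun,f.x))
    best.sort(key=lambda t:t[0]);return best[:3]
def pick(c,n,pt):
    for d in silhouettes(c,n):
        e=d['extent']
        if e[0]-5<=pt[0]<=e[2]+5 and e[1]-5<=pt[1]<=e[3]+5 and d['p']>.3: return d['pixels'].astype(np.float32)
E
python3 - <<'E'
from h import *
rs={c:read_camera(c) for c in('scene','side')}
for n,cls,parts,pa,pb in(('stand','spin_stand',STAND,(427,312),(190,260)),('start','start_box',BOX,(263,217),(330,182)),('speed','start_box',BOX,(352,255),(272,222)),('speed','speed_box',BOX,(352,255),(272,222))):
    v=[(rs[c],m) for c,p in(('scene',pa),('side',pb)) if (m:=pick(c,cls,p)) is not None]
    xy=plane(rs['scene'],pa,.04)[:2]
    print(n,len(v)); [print(' ',round(f,3),x[:2].round(4),np.degrees(x[2]).round(1)) for f,x in fit(v,parts,xy)] if v else 0
for c,p in(('scene',(366,217)),('scene',(386,280)),('scene',(317,192)),('scene',(307,226)),('scene',(265,283)),('scene',(343,332)),('scene',(443,247))): print(p,plane(rs[c],p,.03).round(3))
a=rs['scene']['frame'];b=rs['side']['frame']
cr=[cv2.resize(x,(400,290),interpolation=cv2.INTER_CUBIC) for x in(a[170:257,210:330],a[265:359,370:500],b[140:213,290:390],b[210:305,135:265])]
im=np.vstack([np.hstack(cr[:2]),np.hstack(cr[2:])]);cv2.imwrite('pics/crop1.png',im[...,::-1])
E
```

```text
stand 2
  0.093 [0.5872 0.2741] 10.0
  0.093 [0.5872 0.2741] 9.9
  0.094 [0.5874 0.2739] 369.9
start 2
  0.084 [ 0.5508 -0.2845] 373.9
  0.084 [ 0.551  -0.2842] 374.7
  0.085 [ 0.551  -0.2845] 14.5
speed 0
speed 2
  0.084 [0.5313 0.0202] 349.3
  0.084 [0.5313 0.0202] 349.4
  0.085 [0.5316 0.0198] -10.5
(366, 217) [ 0.403 -0.001  0.03 ]
(386, 280) [0.564 0.146 0.03 ]
(317, 192) [ 0.399 -0.183  0.03 ]
(307, 226) [ 0.527 -0.141  0.03 ]
(265, 283) [ 0.749 -0.14   0.03 ]
(343, 332) [0.757 0.116 0.03 ]
(443, 247) [0.38  0.244 0.03 ]
```

View pics/crop1.png

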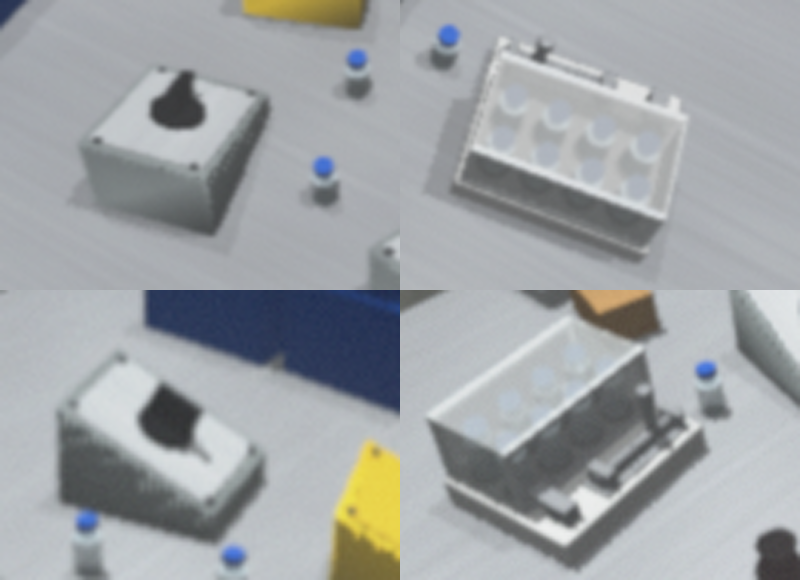

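The enlarged crop confirms the identities. The grey box at left carries the bar switch, and the white stand has its bolt drawn back, with the handle at scene ≈(416,280), side ≈(215,243). First move: towards the start box for a close look on the way.

Call:
play_rows(
  steps=[
    [[0.033,-0.029,0,0,0,0.05,0.087],[0.033,-0.029,0,0,0,0.05,0.087],[0.033,-0.029,0,0,0,0,0.087],[0.033,-0.029,0,0,0,0,0.087],[0.033,-0.029,0,0,0,0,0.087],[0.033,-0.029,0,0,0,0,0.087],[0.033,-0.029,-0.01,0,0,0,0.087],[0.033,-0.029,-0.01,0,0,0,0.087],[0.033,-0.029,-0.01,0,0,0,0.087],[0.03,-0.029,-0.01,0,0,0,0.087],[0,0,0,0,0,0,0.087],[0,0,0,0,0,0,0.087]],
  ],
)

```text
time_s: 2.8
tool_pos: [0.4433, -0.2785, 0.263]
tool_rot: [179.9, -0.0, 10.2]
force: [-0.2, -1.3, -0.5]
grip_width: 0.0871
grasp_force: 0.0
```

```bash
python3 - <<'E'
from h import *
rs={c:read_camera(c) for c in('scene','side','wrist')}
r=rs['wrist'];print(get_obs()['tool_pos'],get_obs()['tool_rot']);
V=np.array(r['view']);print('cam',(-V[:3,:3].T@V[:3,3]).round(3),'look',-V[2,:3].round(3))
im=r['frame'].copy()
for p,parts in(((.551,-.2845,np.radians(14.4)),BOX),):
    for P in parts:
        for u in proj(r,T(p,P)): cv2.circle(im,tuple(int(t) for t in u),4,(255,0,0),1)
for n in('start_box','start_grip','start'):
    for d in silhouettes('wrist',n)[:3]: print(n,d['p'],d['extent'])
cv2.imwrite('pics/w1.png',im[...,::-1])
# bolt handle from scene/side silhouettes
for c,pt in(('side',(214,255)),):
  for d in silhouettes(c,'bolt_grip'): print(c,d['p'],d['extent'])
p=(.5872,.2741,np.radians(10))
for y in np.arange(-.06,.03,.01): print(y.round(3),[proj(rs[c],T(p,np.array([[-.052,y,.093]])))[0].round(1) for c in('scene','side')])
E
```

```text
[ 0.44149878 -0.28068064  0.2621549 ] [1.79999805e+02 5.43036483e-02 9.86669788e+00]
cam [ 0.511 -0.268  0.426] look [-0.251 -0.045 -0.967]
start_box 0.81 [275.7, 0.0, 401.5, 152.9]
start_box 0.7 [432.9, 238.0, 471.6, 253.1]
start_box 0.59 [261.2, 223.0, 361.6, 321.3]
start_grip 0.94 [298.6, 287.1, 335.8, 304.7]
start_grip 0.84 [316.8, 64.8, 365.9, 123.0]
start 0.95 [313.4, 66.0, 365.4, 123.8]
start 0.94 [299.1, 284.8, 332.8, 308.7]
side 0.64 [304.3, 329.0, 328.9, 374.7]
side 0.54 [208.8, 239.4, 224.2, 270.6]
-0.06 [array([411.9, 275.1]), array([218.1, 238.9])]
-0.05 [array([415.5, 276.3]), array([215.6, 241. ])]
-0.04 [array([419.2, 277.5]), array([213. , 243.1])]
-0.03 [array([422.9, 278.8]), array([210.4, 245.3])]
-0.02 [array([426.5, 280. ]), array([207.7, 247.5])]
-0.01 [array([430.2, 281.3]), array([205. , 249.7])]
0.0 [array([433.9, 282.5]), array([202.3, 252. ])]
0.01 [array([437.7, 283.8]), array([199.5, 254.3])]
0.02 [array([441.4, 285. ]), array([196.7, 256.6])]
```

View pics/w1.png

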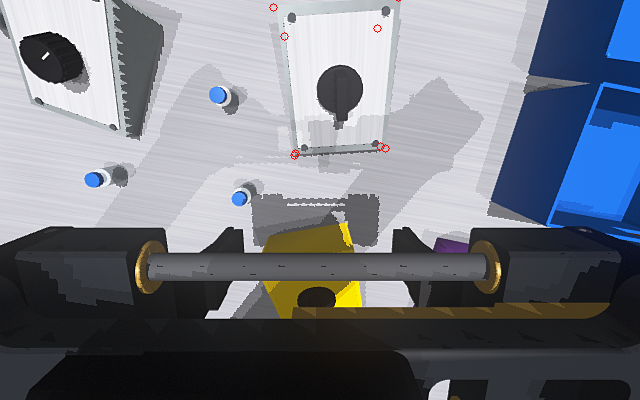

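The wrist view shows the start box around (340,80), and the fitted corners match its near edge; yellow is below at (310,260). The dial box is at upper left, so the fit is good. Now over to the stand.

Call:
play_rows(
  steps=[
    [[0.0095,-0.0445,0,0,0,0,0.06],[0.0095,-0.0445,0,0,0,0,0.06],[0.0095,-0.0445,0,0,0,0,0.06],[0.0095,-0.0445,0,0,0,0,0.06],[0.0095,-0.0445,0,0,0,0,0.06],[0.0095,-0.0445,0,0,0,0,0.06],[0.0095,-0.0445,0,0,0,0,0.06],[0.0095,-0.0445,0,0,0,0,0.06],[0.0095,-0.0445,0,0,0,0,0.06],[0.0095,-0.0445,0,0,0,0,0.06],[0.0095,-0.0445,0,0,0,0,0.06],[0,0,0,0,0,0,0.06]],
  ],
)

```text
time_s: 4.35
tool_pos: [0.4586, 0.2279, 0.2629]
tool_rot: [-179.7, -0.0, 10.6]
force: [-0.6, 0.1, 1.0]
grip_width: 0.0599
grasp_force: 0.0
```

```bash
python3 - <<'E'
from h import *
r=read_camera('wrist');print(get_obs()['tool_pos'],get_obs()['tool_rot']);
im=r['frame'].copy()
p=(.5872,.2741,np.radians(10))
for P in STAND:
    for u in proj(r,T(p,P)): cv2.circle(im,tuple(int(t) for t in u),4,(255,0,0),1)
for y in(-.046,-.006): print(proj(r,T(p,np.array([[-.052,y,.093],[-.052,y,.05]]))).round(1))
for n in('spin_stand','bolt_grip','bolt'):
    for d in silhouettes('wrist',n)[:3]:
        print(n,d['p'],d['extent'],plane(r,((d['extent'][0]+d['extent'][2])/2,(d['extent'][1]+d['extent'][3])/2),.093).round(4))
cv2.imwrite('pics/w2.png',im[...,::-1])
E
```

```text
[0.45944968 0.22411656 0.26250571] [-1.79883866e+02  2.72369978e-02  1.03757109e+01]
[[341.  110.6]
 [338.5 111.9]]
[[303.8 110.1]
 [305.5 111.5]]
spin_stand 0.94 [213.2, 0.0, 381.6, 128.8] [0.5805 0.2735 0.093 ]
spin_stand 0.57 [251.7, 287.6, 290.0, 308.1] [0.3043 0.2608 0.093 ]
bolt_grip 0.9 [291.7, 101.9, 365.1, 117.2] [0.5425 0.2333 0.093 ]
bolt 0.85 [290.7, 102.4, 366.7, 117.4] [0.5422 0.2329 0.093 ]
```

View pics/w2.png

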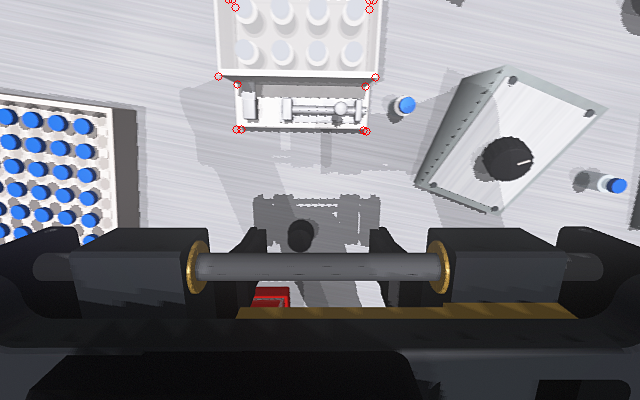

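The head of the bolt handle shows at (341,109), exactly where the model with joint offset y=-46 mm predicts it (341,110). The vial is clear at (404,105). I'll go above it and down.

Call:
play_rows(
  steps=[
    [[0.041,0.0105,0,0,0,0,0.06],[0.0416,0.0106,0,0,0,0,0.06],[0,0,0.04,0,0,0,0.06],[0,0,0.04,0,0,0,0.06],[0,0,0.04,0,0,0,0.06],[0,0,0.03,0,0,0,0.06],[0,0,0,0,0,0,0.06],[0,0,0,0,0,0,0.06]],
  ],
)

```text
time_s: 5.35
tool_pos: [0.546, 0.213, 0.113]
tool_rot: [180.0, 0.0, 9.9]
force: [1.2, 0.7, 1.1]
grip_width: 0.0599
grasp_force: 0.0
```

```bash
python3 - <<'E'
from h import *
rs={c:read_camera(c) for c in('wrist','side','scene')}
P=[]
for i in range(6): read_camera('side');o=get_obs();P.append(np.r_[o['tool_pos'],o['tool_rot'][2]])
print(np.mean(P,0).round(4),np.std(P,0).round(4))
for d in silhouettes('wrist','bolt_grip')[:2]: print(d['p'],d['extent'])
t=np.mean(P,0)[:3]
for c in rs: print(c,'tcp',proj(rs[c],t).round(1),'handle',proj(rs[c],np.array([[.544,.2198,.093]])).round(1))
a=rs['wrist']['frame'];b=rs['side']['frame'][190:310,140:300]
im=np.vstack([a[60:400,:][::1,::1][:300],cv2.resize(b,(400,300)) [:, :].copy() if 0 else cv2.copyMakeBorder(cv2.resize(b,(400,300),interpolation=cv2.INTER_CUBIC),0,0,0,240,0)])
cv2.imwrite('pics/w3.png',im[...,::-1])
E
```

```text
[0.5462 0.2147 0.1139 9.9999] [0.0004 0.0001 0.0006 0.0144]
0.75 [235.8, 205.5, 350.7, 241.8]
0.43 [429.4, 0.0, 540.2, 35.1]
wrist tcp [[315.8 244.4]] handle [[307.7 233.6]]
side tcp [[214.3 234.6]] handle [[214.5 241.9]]
scene tcp [[416.3 273. ]] handle [[417.  276.8]]
```

View pics/w3.png

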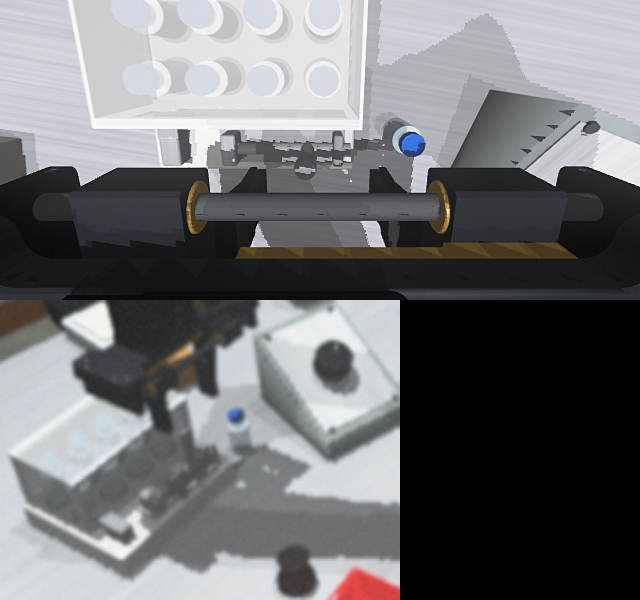

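The handle head at wrist ≈(306,225) lies between the fingers (250–385), about 5 mm to one side. I'll centre, descend and close.

Call:
play_rows(
  steps=[
    [[0,-0.005,0.02,0,0,0,0.06],[0,0,0.02,0,0,0,0.06],[0,0,0.012,0,0,0,0.06],[0,0,0,0,0,0,0.06],[0,0,0,0,0,0,0.005],[0,0,0,0,0,0,0.005],[0,0,0,0,0,0,0.005],[0,0,0,0,0,0,0.005],[0,0,0,0,0,0,0.005],[0,0,0,0,0,0,0.005]],
  ],
  force=20,
)

```text
time_s: 6.85
tool_pos: [0.5446, 0.2194, 0.0607]
tool_rot: [180.0, -0.0, 10.0]
force: [-0.3, -0.9, -0.1]
grip_width: 0.0198
grasp_force: 0.0
```

Call:
play_rows(
  steps=[
    [[0,0,0,0,0,0,0.005],[0,0,0,0,0,0,0.005],[0,0,0,0,0,0,0.005]],
  ],
  force=20,
)

```text
time_s: 7.15
tool_pos: [0.5444, 0.2205, 0.0607]
tool_rot: [-179.9, -0.0, 10.1]
force: [0.3, 3.4, -1.2]
grip_width: 0.0128
grasp_force: 20.0
```

Gripped. Slide the bolt.

Call:
play_rows(
  steps=[
    [[0,-0.005,0,0,0,0,0.005],[0,-0.005,0,0,0,0,0.005],[0,-0.006,0,0,0,0,0.005],[0,-0.006,0,0,0,0,0.005],[0,-0.006,0,0,0,0,0.005],[0,-0.005,0,0,0,0,0.005],[0,-0.004,0,0,0,0,0.005],[0,0,0,0,0,0,0.005]],
  ],
  force=30,
)

```text
time_s: 7.95
tool_pos: [0.5382, 0.2573, 0.0606]
tool_rot: [-179.9, -0.1, 10.1]
force: [2.4, -1.5, 2.2]
grip_width: 0.0123
grasp_force: 30.0
```

Call:
play_rows(
  steps=[
    [[0,-0.002,0,0,0,0,0.005],[0,-0.001,0,0,0,0,0.005],[0,0,0,0,0,0,0.005]],
  ],
)

```text
time_s: 8.25
tool_pos: [0.5379, 0.2588, 0.0606]
tool_rot: [-180.0, -0.0, 10.0]
force: [3.0, -3.5, 3.0]
grip_width: 0.0123
grasp_force: 30.0
```

Call:
play_rows(
  steps=[
    [[0,-0.0015,0,0,0,0,0.005],[0,0,0,0,0,0,0.005]],
  ],
)

```text
time_s: 8.45
tool_pos: [0.5377, 0.26, 0.0606]
tool_rot: [180.0, -0.0, 10.0]
force: [3.0, -4.7, 2.2]
grip_width: 0.0124
grasp_force: 30.0
```

Call:
play_rows(
  steps=[
    [[0,-0.0015,0,0,0,0,0.005],[0,0,0,0,0,0,0.005]],
  ],
)

```text
time_s: 8.65
tool_pos: [0.5377, 0.2601, 0.0606]
tool_rot: [179.8, 0.0, 10.0]
force: [2.5, -5.7, 4.4]
grip_width: 0.0124
grasp_force: 30.0
```

Call:
play_rows(
  steps=[
    [[0,-0.002,0,0,0,0,0.005],[0,0,0,0,0,0,0.005]],
  ],
)

```text
time_s: 8.85
tool_pos: [0.5377, 0.2601, 0.0606]
tool_rot: [179.7, 0.0, 9.9]
force: [1.2, -10.0, 6.2]
grip_width: 0.012
grasp_force: 30.1
```

Call:
play_rows(
  steps=[
    [[0,-0.002,0,0,0,0,0.005],[0,0,0,0,0,0,0.005]],
  ],
)

```text
time_s: 9.05
tool_pos: [0.5377, 0.2601, 0.0605]
tool_rot: [179.5, 0.1, 9.8]
force: [1.6, -12.9, 9.2]
grip_width: 0.0123
grasp_force: 30.1
```

Hard end reached: 40 mm of travel, and the force rises without motion. Release and go up.

Call:
play_rows(
  steps=[
    [[0,0.004,0,0,0,0,0.005],[0,0,0,0,0,0,0.05],[0,0,0,0,0,0,0.05],[0,0,0,0,0,0,0.05],[0,0,0,0,0,0,0.05],[0,0,0,0,0,0,0.05],[0,0,-0.03,0,0,0,0.05],[0,0,-0.045,0,0,0,0.05],[0,0,-0.045,0,0,0,0.05],[0,0,-0.04,0,0,0,0.05],[-0.045,0,-0.02,0,0,0,0.05],[-0.045,0,0,0,0,0,0.05]],
  ],
)

```text
time_s: 10.25
tool_pos: [0.4489, 0.2485, 0.2431]
tool_rot: [-179.7, -0.2, 10.1]
force: [-1.9, -0.2, 1.2]
grip_width: 0.05
grasp_force: 0.0
```

```bash
python3 - <<'E'
from h import *
r=read_camera('wrist');o=get_obs();print(o['tool_pos'],o['tool_rot'])
p=(.5872,.2741,np.radians(10))
print(proj(r,T(p,np.array([[-.052,-.006,.093],[-.052,-.011,.093]]))).round(1))
cv2.imwrite('pics/w4.png',cv2.resize(r['frame'][60:180,200:420],(660,360))[...,::-1])
E
```

```text
[0.43937548 0.24732508 0.24077616] [1.79636031e+02 1.66364270e-01 1.03842050e+01]
[[323.8 103.8]
 [328.7 103.8]]
```

View pics/w4.png

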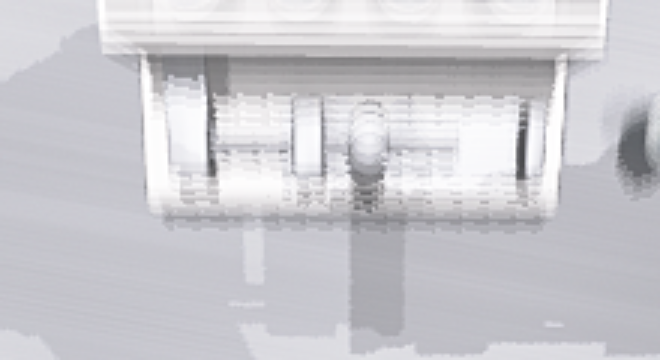

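The handle is at crop x≈368, or frame x≈323 against a predicted 324 for fully home, and the rod runs into the keeper block at left. Bolt done. Over to the start box.

Call:
play_rows(
  steps=[
    [[-0.0069,0.0485,0,0,0,0,0.087],[-0.0069,0.0485,0,0,0,0,0.087],[-0.0069,0.0485,0,0,0,0,0.087],[-0.0069,0.0485,0,0,0,0,0.087],[-0.0069,0.0485,0,0,0,0,0.087],[-0.0069,0.0485,0,0,0,0,0.087],[-0.0069,0.0485,0,0,0,0,0.087],[-0.0069,0.0485,0,0,0,0,0.087],[-0.0069,0.0485,0,0,0,0,0.087],[-0.0069,0.0485,0,0,0,0,0.087],[-0.0069,0.0485,0,0,0,0,0.087],[0,0,0,0,0,-0.073,0.087]],
  ],
)

```text
time_s: 11.5
tool_pos: [0.4641, -0.3005, 0.239]
tool_rot: [179.9, 0.1, 13.7]
force: [-0.3, 1.1, -1.1]
grip_width: 0.0872
grasp_force: 0.0
```

Call:
play_rows(
  steps=[
    [[0,0,0,0,0.109,0,0.087],[0,0,0,0,0.109,0,0.087],[0,0,0,0,0.109,0,0.087],[0,0,0,0,0.109,0,0.087],[0,0,0,0,0,0,0.087],[0,0,0,0,0,0,0.087]],
  ],
)

```text
time_s: 12.1
tool_pos: [0.4664, -0.2922, 0.2404]
tool_rot: [-180.0, -24.8, 14.2]
force: [0.7, 0.3, 0.2]
grip_width: 0.0868
grasp_force: 0.0
```

```bash
cat >> h.py <<'E'
def state():
    P=[];W=[]
    for i in range(3): read_camera('side');o=get_obs();P.append(o['tool_pos']);W.append(np.r_[o['wrist_torque'],o['force']])
    Rt=R.from_euler('xyz',o['tool_rot'],degrees=True).as_matrix();W=np.mean(W,0)
    print('t',o['time_s'],'pos',np.mean(P,0).round(4),'rot',np.round(o['tool_rot'],1),'q',np.round(o['qpos'],1),'tq tool',(Rt.T@W[:3]).round(3),'F tool',(Rt.T@W[3:]).round(2),'w',round(o['grip_width'],4),o['grasp_force'])
    return np.mean(P,0),Rt
E
python3 - <<'E'
from h import *
t,Rt=state()
rs={c:read_camera(c) for c in('wrist','scene','side')};r=rs['wrist']
im=r['frame'].copy()
v=[(rs[c],m) for c,p in(('scene',(263,217)),('side',(330,182))) if (m:=pick(c,'start_box',p)) is not None]
print(len(v),[(f.round(3),x.round(4)) for f,x in fit(v,BOX,(.55,-.285))[:2]])
p=(.551,-.2845,np.radians(14.4))
n=np.array([-.4226,0,.9063]);s=np.array([.9063,0,.4226])
k=np.array([[0,0,.065]])
ang=np.linspace(0,2*np.pi,24)
top=k+.039*n+np.array([a*s+b*np.array([0,1,0]) for a in(-.023,.023) for b in(-.006,.006)])
sk=k+.011*n+np.array([.026*(np.cos(a)*s+np.sin(a)*np.array([0,1,0])) for a in ang])
for u in proj(r,T(p,BOX[0])): cv2.circle(im,tuple(int(q) for q in u),4,(255,0,0),1)
for u in proj(r,T(p,top)): cv2.circle(im,tuple(int(q) for q in u),2,(0,255,0),-1)
for u in proj(r,T(p,sk)): cv2.circle(im,tuple(int(q) for q in u),1,(255,255,0),-1)
tgt=T(p,k+.016*n)[0]; print('delta in tool axes',(Rt.T@(tgt-t)).round(4),'yaw err',Rt[:,0])
for nn in('start','start_grip'):
    for d in silhouettes('wrist',nn)[:3]: print(nn,d['p'],d['extent'])
cv2.imwrite('pics/w5.png',im[...,::-1])
E
```

```text
t 12.25 pos [ 0.4678 -0.2915  0.241 ] rot [180.  -24.9  14.4] q [ 63.3  -4.  -19.5 109.7 -25.3  62.6 -22.4] tq tool [ 0.027 -0.481  0.019] F tool [ 0.7  -0.29 -0.42] w 0.0868 0.0
2 [(np.float64(0.061), array([ 0.5495, -0.284 ,  6.5244])), (np.float64(0.062), array([ 0.5493, -0.2844,  0.2442]))]
delta in tool axes [0.0004 0.0138 0.1783] yaw err [0.87823981 0.22553534 0.42169735]
start_grip 0.81 [310.6, 162.1, 352.9, 207.6]
```

View pics/w5.png

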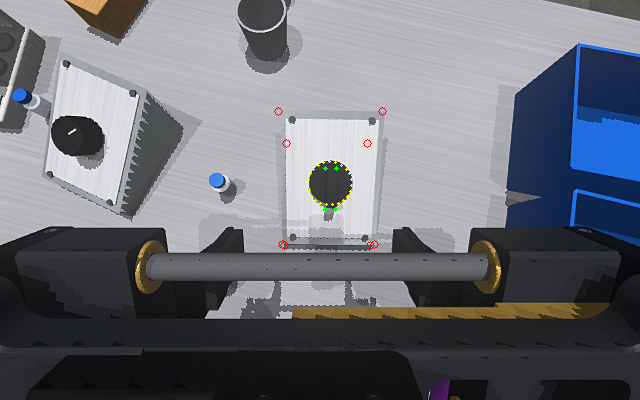

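The modelled skirt and bar coincide with the switch at (330,183), and the bar points up the slope. Descend along the axis.

Call:
play_rows(
  steps=[
    [[0,0.0136,0,0,0,0,0.06],[0,0,0.04,0,0,0,0.06],[0,0,0.04,0,0,0,0.06],[0,0,0.04,0,0,0,0.06],[0,0,0.025,0,0,0,0.05],[0,0,0.015,0,0,0,0.05],[0,0,0,0,0,0,0.05],[0,0,0,0,0,0,0.05]],
  ],
  force=10,
)

```text
time_s: 13.4
tool_pos: [0.5354, -0.2899, 0.0956]
tool_rot: [-180.0, -25.0, 14.2]
force: [0.5, 0.2, 0.3]
grip_width: 0.0508
grasp_force: 0.0
```

```bash
python3 - <<'E'
from h import *
t,Rt=state()
r=read_camera('wrist');s=read_camera('side')
p=(.551,-.2845,np.radians(14.2))
n=np.array([-.4226,0,.9063]);k=np.array([[0,0,.065]])
print('delta',(Rt.T@(T(p,k+.016*n)[0]-t)).round(4))
c=T(p,k+.039*n);print('bar top centre',proj(r,c),proj(s,c))
a=r['frame'][130:330,160:480];b=s['frame'][130:230,270:400]
im=np.vstack([cv2.resize(a,(520,300)),cv2.resize(b,(520,300),interpolation=cv2.INTER_CUBIC)])
cv2.imwrite('pics/w6.png',im[...,::-1])
E
```

```text
t 13.55 pos [ 0.5356 -0.2904  0.0966] rot [179.9 -25.   14.2] q [ 58.6  10.5 -22.8 113.2 -22.4  43.  -24.6] tq tool [ 0.    -0.448  0.028] F tool [0.1  0.35 0.09] w 0.0502 0.0
delta [ 0.0015 -0.002   0.0196]
bar top centre [[315.30334174 246.13908412]] [[334.67369861 167.01323042]]
```

View pics/w6.png

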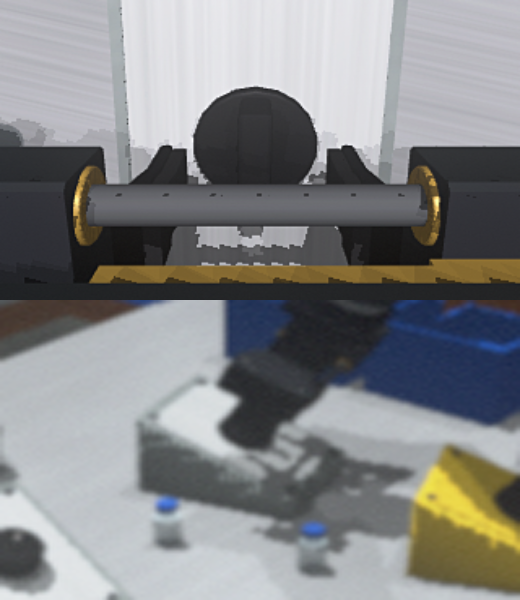

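The bar at crop (255,130) sits between the fingers and is aligned with them. Go down the last 19 mm and close.

Call:
play_rows(
  steps=[
    [[0.001,-0.0015,0.007,0,0,0,0.05],[0,0,0.007,0,0,0,0.05],[0,0,0.005,0,0,0,0.05],[0,0,0,0,0,0,0.05],[0,0,0,0,0,0,0.005],[0,0,0,0,0,0,0.005],[0,0,0,0,0,0,0.005],[0,0,0,0,0,0,0.005],[0,0,0,0,0,0,0.005],[0,0,0,0,0,0,0.005],[0,0,0,0,0,0,0.005]],
  ],
  force=20,
)

```text
time_s: 14.75
tool_pos: [0.544, -0.2876, 0.0791]
tool_rot: [179.8, -25.0, 14.1]
force: [3.8, -4.9, -3.6]
grip_width: 0.0115
grasp_force: 20.0
```

Call:
play_rows(
  steps=[
    [[0,0,0,0,0,0,0.005],[0,0,0,0,0,0,0.005],[0,0,0,0,0,0,0.005]],
  ],
  force=50,
)

```text
time_s: 15.05
tool_pos: [0.5441, -0.2876, 0.0791]
tool_rot: [179.8, -25.1, 14.1]
force: [3.2, -4.6, -3.7]
grip_width: 0.0117
grasp_force: 50.0
```

```bash
python3 -c "
from h import *
state()"
```

```text
t 15.2 pos [ 0.5441 -0.2875  0.0791] rot [179.8 -25.   14.1] q [ 57.7  12.4 -23.  113.4 -21.8  40.5 -25.2] tq tool [-1.075 -0.41   0.275] F tool [0.14 4.8  4.33] w 0.0119 49.99837143346667
```

Call:
play_rows(
  steps=[
    [[0,0.0015,0,0,0,0.05,0.005],[0,0,0,0,0,0.08,0.005],[0,0,0,0,0,0.07,0.005],[0,0,0,0,0,0,0.005],[0,0,0,0,0,0,0.005]],
  ],
)

```text
time_s: 15.7
tool_pos: [0.5441, -0.2874, 0.0791]
tool_rot: [-174.8, -24.5, 1.7]
force: [-0.4, -1.5, 2.1]
grip_width: 0.0115
grasp_force: 50.0
```

```bash
cat >> h.py <<'E'
R0=R.from_euler('xyz',[180,-25,14.2],degrees=True)
def tw():
    t,Rt=state();print('turn',(R0.inv()*R.from_matrix(Rt)).as_rotvec().round(3))
E
python3 -c "
from h import *
tw()"
```

```text
t 15.85 pos [ 0.5441 -0.2875  0.0791] rot [-174.8  -24.5    1.7] q [ 56.3  12.3 -21.5 113.4 -22.4  40.8 -36.1] tq tool [-0.54  -0.489 -0.199] F tool [-0.7   2.29 -2.39] w 0.0115 50.00036734621972
turn [-0.001 -0.     0.199]
```

Call:
play_rows(
  steps=[
    [[0,0,0,0,0,0.1,0.005],[0,0,0,0,0,0.1,0.005],[0,0,0,0,0,0.1,0.005],[0,0,0,0,0,0.1,0.005],[0,0,0,0,0,0.1,0.005],[0,0,0,0,0,0,0.005]],
  ],
)

```text
time_s: 16.45
tool_pos: [0.5441, -0.287, 0.0791]
tool_rot: [-163.3, -18.9, -28.7]
force: [-1.7, -1.8, 4.6]
grip_width: 0.0117
grasp_force: 50.0
```

```bash
python3 -c "
from h import *
tw()"
```

```text
t 16.6 pos [ 0.5441 -0.287   0.0791] rot [-163.4  -18.9  -28.6] q [ 52.9  12.  -17.7 113.5 -23.7  41.1 -63.7] tq tool [-0.498 -0.305 -0.269] F tool [ 0.    0.39 -4.42] w 0.0119 50.001459661871195
turn [-0.     0.     0.697]
```

Call:
play_rows(
  steps=[
    [[0,0,0,0,0,0.05,0.005],[0,0,0,0,0,0.05,0.005],[0,0,0,0,0,0,0.005]],
  ],
)

```text
time_s: 16.9
tool_pos: [0.5442, -0.2869, 0.0791]
tool_rot: [-161.5, -17.2, -34.4]
force: [-2.0, -1.3, 5.8]
grip_width: 0.0119
grasp_force: 50.0
```

```bash
python3 -c "
from h import *
tw()"
```

```text
t 17.05 pos [ 0.5442 -0.2869  0.0792] rot [-161.6  -17.2  -34.3] q [ 52.2  11.9 -17.  113.5 -23.9  41.1 -69.2] tq tool [-0.416 -0.247 -0.267] F tool [ 0.28  0.25 -5.44] w 0.0117 50.00155409798026
turn [-0.     0.     0.797]
```

Call:
play_rows(
  steps=[
    [[0,0,0,0,0,0.03,0.005],[0,0,0,0,0,0.02,0.005],[0,0,0,0,0,0,0.005]],
  ],
)

```text
time_s: 17.35
tool_pos: [0.5442, -0.2869, 0.0791]
tool_rot: [-160.7, -16.3, -37.1]
force: [-1.8, -1.0, 4.5]
grip_width: 0.0116
grasp_force: 50.0
```

```bash
python3 -c "
from h import *
tw()"
```

```text
t 17.5 pos [ 0.5442 -0.2869  0.0791] rot [-160.7  -16.3  -37.1] q [ 51.9  11.9 -16.7 113.5 -24.1  41.2 -72. ] tq tool [-0.354 -0.278 -0.27 ] F tool [-0.26  0.37 -5.38] w 0.0117 50.00149542465806
turn [-0.     0.     0.847]
```

Call:
play_rows(
  steps=[
    [[0,0,0,0,0,0.03,0.005],[0,0,0,0,0,0.02,0.005],[0,0,0,0,0,0,0.005]],
  ],
)

```text
time_s: 17.8
tool_pos: [0.5442, -0.2868, 0.0792]
tool_rot: [-160.0, -15.3, -39.9]
force: [-2.7, -1.3, 5.0]
grip_width: 0.012
grasp_force: 50.0
```

```bash
python3 -c "
from h import *
tw()"
```

```text
t 17.95 pos [ 0.5442 -0.2869  0.0792] rot [-160.   -15.3  -39.9] q [ 51.6  11.9 -16.3 113.5 -24.2  41.2 -74.7] tq tool [-0.395 -0.244 -0.271] F tool [ 0.17 -0.43 -6.04] w 0.0114 50.0015923473984
turn [-0.     0.     0.897]
```

Call:
play_rows(
  steps=[
    [[0,0,0,0,0,0.03,0.005],[0,0,0,0,0,0,0.005]],
  ],
)

```text
time_s: 18.15
tool_pos: [0.5442, -0.2869, 0.0792]
tool_rot: [-159.5, -14.7, -41.6]
force: [-2.4, -1.0, 4.9]
grip_width: 0.012
grasp_force: 50.0
```

```bash
python3 -c "
from h import *
tw()"
```

```text
t 18.3 pos [ 0.5442 -0.2869  0.0792] rot [-159.6  -14.7  -41.6] q [ 51.4  11.9 -16.1 113.5 -24.2  41.2 -76.4] tq tool [-0.376 -0.221 -0.332] F tool [-0.25  0.39 -6.29] w 0.0115 50.00164847820997
turn [-0.     0.     0.927]
```

Call:
play_rows(
  steps=[
    [[0,0,0,0,0,0.03,0.005],[0,0,0,0,0,0,0.005]],
  ],
)

```text
time_s: 18.5
tool_pos: [0.5443, -0.2868, 0.0792]
tool_rot: [-159.1, -14.1, -43.3]
force: [-1.6, -0.5, 5.2]
grip_width: 0.0116
grasp_force: 50.0
```

```bash
python3 -c "
from h import *
tw()"
```

```text
t 18.65 pos [ 0.5442 -0.2869  0.0792] rot [-159.1  -14.1  -43.2] q [ 51.2  11.8 -15.9 113.5 -24.3  41.2 -78.1] tq tool [-0.356 -0.202 -0.301] F tool [ 0.14 -0.34 -5.8 ] w 0.0119 50.0016176328063
turn [-0.     0.     0.957]
```

Call:
play_rows(
  steps=[
    [[0,0,0,0,0,0.03,0.005],[0,0,0,0,0,0,0.005]],
  ],
)

```text
time_s: 18.85
tool_pos: [0.5443, -0.2869, 0.0792]
tool_rot: [-158.7, -13.5, -44.9]
force: [-1.6, -1.0, 5.3]
grip_width: 0.0114
grasp_force: 50.0
```

```bash
python3 -c "
from h import *
tw()"
```

```text
t 19.0 pos [ 0.5443 -0.2868  0.0792] rot [-158.7  -13.5  -44.9] q [ 51.   11.8 -15.7 113.5 -24.4  41.2 -79.7] tq tool [-0.354 -0.21  -0.327] F tool [ 0.33  0.08 -5.74] w 0.0118 50.00167672522366
turn [-0.     0.     0.987]
```

Call:
play_rows(
  steps=[
    [[0,0,0,0,0,0.03,0.005],[0,0,0,0,0,0,0.005]],
  ],
)

```text
time_s: 19.2
tool_pos: [0.5443, -0.2868, 0.0792]
tool_rot: [-158.4, -12.8, -46.6]
force: [-2.3, -0.8, 5.5]
grip_width: 0.012
grasp_force: 50.0
```

```bash
python3 -c "
from h import *
tw()"
```

```text
t 19.35 pos [ 0.5443 -0.2868  0.0792] rot [-158.4  -12.9  -46.5] q [ 50.8  11.8 -15.5 113.5 -24.5  41.3 -81.4] tq tool [-0.33  -0.214 -0.297] F tool [ 0.18  0.07 -5.97] w 0.0119 50.00149419531226
turn [-0.     0.     1.017]
```

Call:
play_rows(
  steps=[
    [[0,0,0,0,0,0.03,0.005],[0,0,0,0,0,0,0.005]],
  ],
)

```text
time_s: 19.55
tool_pos: [0.5443, -0.2868, 0.0792]
tool_rot: [-158.0, -12.2, -48.2]
force: [-2.7, -0.3, 4.6]
grip_width: 0.0114
grasp_force: 50.0
```

```bash
python3 -c "
from h import *
tw()"
```

```text
t 19.7 pos [ 0.5443 -0.2868  0.0792] rot [-158.   -12.2  -48.2] q [ 50.6  11.8 -15.3 113.5 -24.5  41.3 -83.1] tq tool [-0.353 -0.152 -0.31 ] F tool [ 0.05  0.22 -6.04] w 0.0117 50.0016297865659
turn [-0.     0.     1.047]
```

Call:
play_rows(
  steps=[
    [[0,0,0,0,0,0.03,0.005],[0,0,0,0,0,0,0.005]],
  ],
)

```text
time_s: 19.9
tool_pos: [0.5443, -0.2867, 0.0792]
tool_rot: [-157.7, -11.6, -49.8]
force: [-1.4, -1.1, 5.6]
grip_width: 0.0114
grasp_force: 50.0
```

```bash
python3 -c "
from h import *
tw()"
```

```text
t 20.05 pos [ 0.5443 -0.2868  0.0792] rot [-157.7  -11.6  -49.8] q [ 50.4  11.8 -15.  113.6 -24.6  41.3 -84.7] tq tool [-0.376 -0.166 -0.338] F tool [ 0.39 -0.52 -5.84] w 0.0119 50.00157228671014
turn [-0.     0.     1.077]
```

Call:
play_rows(
  steps=[
    [[0,0,0,0,0,0.03,0.005],[0,0,0,0,0,0,0.005]],
  ],
)

```text
time_s: 20.25
tool_pos: [0.5443, -0.2867, 0.0792]
tool_rot: [-157.4, -10.9, -51.4]
force: [-2.1, -0.2, 6.5]
grip_width: 0.0116
grasp_force: 50.0
```

```bash
python3 -c "
from h import *
tw()"
```

```text
t 20.4 pos [ 0.5443 -0.2867  0.0792] rot [-157.4  -10.9  -51.4] q [ 50.2  11.8 -14.8 113.6 -24.7  41.3 -86.4] tq tool [-0.349 -0.152 -0.332] F tool [ 0.37 -0.24 -6.21] w 0.0117 50.00163596123457
turn [-0.     0.     1.107]
```

Call:
play_rows(
  steps=[
    [[0,0,0,0,0,0.03,0.005],[0,0,0,0,0,0,0.005]],
  ],
)

```text
time_s: 20.6
tool_pos: [0.5444, -0.2867, 0.0792]
tool_rot: [-157.1, -10.2, -53.0]
force: [-2.6, -0.8, 6.2]
grip_width: 0.0117
grasp_force: 50.0
```

```bash
python3 -c "
from h import *
tw()"
```

```text
t 20.75 pos [ 0.5443 -0.2867  0.0792] rot [-157.1  -10.3  -53. ] q [ 50.   11.7 -14.6 113.6 -24.7  41.3 -88.1] tq tool [-0.325 -0.169 -0.375] F tool [-0.16 -0.17 -5.61] w 0.0116 50.00132233835757
turn [-0.     0.     1.137]
```

Call:
play_rows(
  steps=[
    [[0,0,0,0,0,0.03,0.005],[0,0,0,0,0,0,0.005]],
  ],
)

```text
time_s: 20.95
tool_pos: [0.5444, -0.2867, 0.0793]
tool_rot: [-156.8, -9.6, -54.7]
force: [-2.7, -0.2, 6.4]
grip_width: 0.0116
grasp_force: 50.0
```

```bash
python3 -c "
from h import *
tw()"
```

```text
t 21.1 pos [ 0.5444 -0.2867  0.0792] rot [-156.8   -9.6  -54.6] q [ 49.8  11.7 -14.4 113.6 -24.8  41.3 -89.7] tq tool [-0.302 -0.102 -0.361] F tool [ 0.15 -0.57 -6.03] w 0.0115 50.001657363027334
turn [0.    0.    1.167]
```

Call:
play_rows(
  steps=[
    [[0,0,0,0,0,0.03,0.005],[0,0,0,0,0,0,0.005]],
  ],
)

```text
time_s: 21.3
tool_pos: [0.5444, -0.2867, 0.0792]
tool_rot: [-156.5, -8.9, -56.2]
force: [-2.2, -1.0, 5.0]
grip_width: 0.0117
grasp_force: 50.0
```

```bash
python3 -c "
from h import *
tw()"
```

```text
t 21.45 pos [ 0.5444 -0.2867  0.0793] rot [-156.5   -8.9  -56.2] q [ 49.6  11.7 -14.2 113.6 -24.9  41.3 -91.4] tq tool [-0.32  -0.119 -0.369] F tool [-0.14 -0.3  -6.14] w 0.0115 50.001618191599846
turn [0.    0.    1.197]
```

Call:
play_rows(
  steps=[
    [[0,0,0,0,0,0.03,0.005],[0,0,0,0,0,0,0.005]],
  ],
)

```text
time_s: 21.65
tool_pos: [0.5444, -0.2867, 0.0793]
tool_rot: [-156.3, -8.2, -57.8]
force: [-1.4, -0.4, 5.2]
grip_width: 0.0122
grasp_force: 50.0
```

```bash
python3 -c "
from h import *
tw()"
```

```text
t 21.8 pos [ 0.5444 -0.2867  0.0793] rot [-156.3   -8.2  -57.8] q [ 49.4  11.7 -14.  113.6 -24.9  41.3 -93.1] tq tool [-0.279 -0.097 -0.361] F tool [ 0.52 -0.34 -5.74] w 0.0115 50.00148335471749
turn [0.    0.    1.227]
```

Call:
play_rows(
  steps=[
    [[0,0,0,0,0,0.03,0.005],[0,0,0,0,0,0,0.005]],
  ],
)

```text
time_s: 22.0
tool_pos: [0.5444, -0.2866, 0.0793]
tool_rot: [-156.1, -7.5, -59.4]
force: [-1.9, -1.9, 5.6]
grip_width: 0.0118
grasp_force: 50.0
```

```bash
python3 -c "
from h import *
tw()"
```

```text
t 22.15 pos [ 0.5444 -0.2867  0.0793] rot [-156.1   -7.5  -59.4] q [ 49.3  11.7 -13.8 113.6 -25.   41.4 -94.7] tq tool [-0.308 -0.113 -0.367] F tool [-0.06 -0.02 -5.91] w 0.0116 50.00175501219928
turn [0.    0.    1.257]
```

Call:
play_rows(
  steps=[
    [[0,0,0,0,0,0.03,0.005],[0,0,0,0,0,0,0.005]],
  ],
)

```text
time_s: 22.35
tool_pos: [0.5444, -0.2867, 0.0793]
tool_rot: [-155.9, -6.8, -61.0]
force: [-2.9, 0.2, 5.1]
grip_width: 0.0117
grasp_force: 50.0
```

```bash
python3 -c "
from h import *
tw()"
```

```text
t 22.5 pos [ 0.5444 -0.2867  0.0793] rot [-155.9   -6.8  -61. ] q [ 49.1  11.7 -13.6 113.6 -25.1  41.4 -96.4] tq tool [-0.313 -0.079 -0.363] F tool [ 0.1  -0.76 -5.72] w 0.0115 50.00188454054296
turn [0.    0.    1.287]
```

Call:
play_rows(
  steps=[
    [[0,0,0,0,0,0.03,0.005],[0,0,0,0,0,0,0.005]],
  ],
)

```text
time_s: 22.7
tool_pos: [0.5445, -0.2866, 0.0793]
tool_rot: [-155.7, -6.1, -62.6]
force: [-2.8, -0.9, 6.2]
grip_width: 0.0115
grasp_force: 50.0
```

```bash
python3 -c "
from h import *
tw()"
```

```text
t 22.85 pos [ 0.5445 -0.2866  0.0793] rot [-155.7   -6.1  -62.6] q [ 48.9  11.7 -13.4 113.6 -25.2  41.4 -98.1] tq tool [-0.28  -0.072 -0.382] F tool [-0.4   0.33 -6.41] w 0.0118 50.001646718010306
turn [0.    0.    1.317]
```

Call:
play_rows(
  steps=[
    [[0,0,0,0,0,0.03,0.005],[0,0,0,0,0,0,0.005]],
  ],
)

```text
time_s: 23.05
tool_pos: [0.5445, -0.2866, 0.0794]
tool_rot: [-155.5, -5.4, -64.2]
force: [-1.2, 0.1, 5.4]
grip_width: 0.012
grasp_force: 50.0
```

```bash
python3 -c "
from h import *
tw()"
```

```text
t 23.2 pos [ 0.5445 -0.2866  0.0793] rot [-155.5   -5.4  -64.1] q [ 48.7  11.6 -13.2 113.6 -25.2  41.4 -99.7] tq tool [-0.281 -0.055 -0.386] F tool [-0.12 -0.69 -5.78] w 0.012 50.001621237024665
turn [0.    0.    1.347]
```

Call:
play_rows(
  steps=[
    [[0,0,0,0,0,0.03,0.005],[0,0,0,0,0,0,0.005]],
  ],
)

```text
time_s: 23.4
tool_pos: [0.5445, -0.2866, 0.0793]
tool_rot: [-155.4, -4.7, -65.7]
force: [-2.3, -0.4, 5.2]
grip_width: 0.011
grasp_force: 50.0
```

```bash
python3 -c "
from h import *
tw()"
```

```text
t 23.55 pos [ 0.5446 -0.2866  0.0794] rot [-155.4   -4.7  -65.7] q [  48.5   11.6  -13.   113.6  -25.3   41.4 -101.4] tq tool [-0.247 -0.063 -0.548] F tool [-0.09 -0.51 -5.99] w 0.0118 50.00191974453628
turn [-0.000e+00  1.000e-03  1.376e+00]
```

Call:
play_rows(
  steps=[
    [[0,0,0,0,0,0.025,0.005],[0,0,0,0,0,0,0.005]],
  ],
)

```text
time_s: 23.75
tool_pos: [0.5447, -0.2866, 0.0794]
tool_rot: [-155.3, -4.1, -66.9]
force: [-1.7, -1.0, 6.2]
grip_width: 0.0114
grasp_force: 50.0
```

```bash
python3 -c "
from h import *
tw()"
```

```text
t 23.9 pos [ 0.5446 -0.2866  0.0794] rot [-155.3   -4.1  -66.9] q [  48.3   11.6  -12.8  113.6  -25.3   41.4 -102.8] tq tool [-0.276 -0.016 -0.704] F tool [ 0.08 -0.71 -5.2 ] w 0.0121 50.00207704491913
turn [-0.   0.   1.4]
```

The stop is felt at about 1.36 rad: torque jumps from 0.39 to 0.55, then 0.70, still under spring + 0.4. I'll ease back slightly, hold about a second, then open to let go.

Call:
play_rows(
  steps=[
    [[0,0,-0.002,0,0,-0.01,0.005],[0,0,0,0,0,0,0.005],[0,0,0,0,0,0,0.005],[0,0,0,0,0,0,0.005],[0,0,0,0,0,0,0.005],[0,0,0,0,0,0,0.005],[0,0,0,0,0,0,0.005],[0,0,0,0,0,0,0.005],[0,0,0,0,0,0,0.005]],
  ],
)

```text
time_s: 24.8
tool_pos: [0.5445, -0.2866, 0.0795]
tool_rot: [-155.3, -4.4, -66.5]
force: [9.8, -3.2, -9.9]
grip_width: 0.0116
grasp_force: 50.0
```

```bash
python3 -c "
from h import *
tw()"
```

```text
t 24.95 pos [ 0.5445 -0.2866  0.0795] rot [-155.3   -4.4  -66.5] q [  48.4   11.6  -12.9  113.7  -25.3   41.4 -102.2] tq tool [ 0.219  1.307 -0.636] F tool [ 5.96 -2.73 12.27] w 0.0118 49.9966795463115
turn [-0.000e+00  1.000e-03  1.391e+00]
```

Call:
play_rows(
  steps=[
    [[0,0,0,0,0,0,0.087],[0,0,0,0,0,0,0.087],[0,0,0,0,0,0,0.087],[0,0,0,0,0,0,0.087],[0,0,0,0,0,0,0.087],[0,0,0,0,0,0,0.087],[0,0,0,0,0,0,0.087],[0,0,0,0,0,0,0.087],[0,0,-0.03,0,0,0,0.087],[0,0,-0.045,0,0,0,0.087],[0,0,-0.045,0,0,0,0.087],[0,0,-0.045,0,0,0,0.087]],
  ],
)

```text
time_s: 26.15
tool_pos: [0.4749, -0.3047, 0.2322]
tool_rot: [-155.3, -4.3, -66.7]
force: [0.1, -0.5, 0.5]
grip_width: 0.0865
grasp_force: 0.0
```

Call:
play_rows(
  steps=[
    [[0,0,-0.03,0,0,-0.14,0.087],[0,0,0,0,0,-0.14,0.087],[0,0,0,0,0,-0.14,0.087],[0,0,0,0,0,-0.14,0.087],[0,0,0,0,0,-0.14,0.087],[0,0,0,0,0,-0.14,0.087],[0,0,0,0,0,-0.14,0.087],[0,0,0,0,0,-0.14,0.087],[0,0,0,0,0,-0.14,0.087],[0,0,0,0,0,-0.1,0.087],[0,0,0,0,0,0,0.087],[0,0,0,0,0,0,0.087]],
  ],
)

```text
time_s: 27.35
tool_pos: [0.4634, -0.3076, 0.2577]
tool_rot: [-179.0, -25.0, 11.8]
force: [0.1, -0.7, 0.2]
grip_width: 0.0872
grasp_force: 0.0
```

```bash
python3 - <<'E'
from h import *
tw()
r=read_camera('wrist');s=read_camera('scene')
im=np.hstack([cv2.resize(r['frame'][80:280,180:500],(400,300)),cv2.resize(s['frame'][170:365,210:470],(400,300),interpolation=cv2.INTER_CUBIC)])
cv2.imwrite('pics/end.png',im[...,::-1])
E
```

```text
t 27.5 pos [ 0.4633 -0.3074  0.2575] rot [-179.   -25.    11.9] q [ 51.3  -3.8  -6.4 107.8 -24.1  64.5 -24.7] tq tool [-0.026 -0.477 -0.006] F tool [ 0.28  0.16 -0.2 ] w 0.0869 0.0
turn [-0.    -0.     0.036]
```

View pics/end.png

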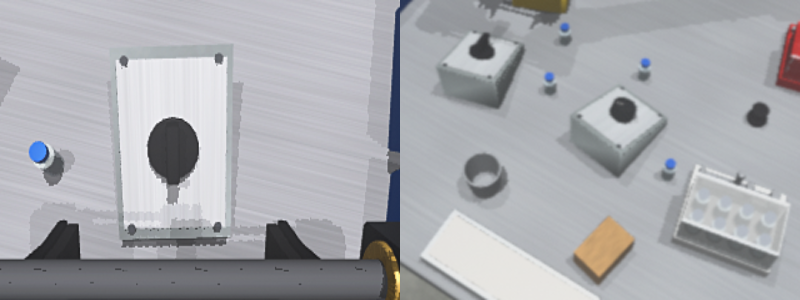

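The bar is back at rest up the slope (crop (172,150)). The bolt handle is in its home position (crop (740,180)), the bystanders are where they were, and the arm is clear.

```bash
python3 -c "
from cell import *
print(sign_off())"
```

```text
the job is handed in; nothing more can be done
None
```

The job is handed in: the bolt is fully home, and the start switch was turned to its stop at about 1.36 rad, held about 1.4 s, and released back to rest; the speed dial and the loose things were not touched.

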